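# Hang the paint carrier on the drying rail

## Robot

A 6-joint arm with a two-finger parallel gripper is mounted at the origin on a cart in front of the work surface, level with it; the furniture and walls round the work are solid. World frame = base frame: x ahead of the robot, y to its left, z up, the work surface at z = 0. Lengths are in m, angles in degrees, forces in N, time in s.
With the tool pointing down it reaches from about 0.4 to 0.825 m from the base axis. Payload 7 kg.
Tool frame: the origin (TCP) lies midway between the tips of the shut fingers; the grasp point (between the pads) lies 19 mm behind it; z points along the fingers, y is the direction in which the jaws open and shut (so a half turn about z gives the same grasp; the last joint's range is limited). The gripper opens to 88 mm and grips with 3 to 60 N. Pads are 19 mm wide; open, the fingers measure 130 mm over their backs; the gripper's body (78 mm by 193 mm) begins 47 mm behind the grasp point.
Start: joints at [16.507, 20.546, 0.682, 0, -70.136, -16.507], TCP at [0.675, -0, 0.227] pointing down, gripper open.
Joint ranges: [-176.03, 176.03], [-82.01, 121.73], [-58.28, 71.71], [-173.87, 95.51], [-174.79, -0.11], [-173.66, 173.66]. Speed limits (degrees/s): [136.94, 136.94, 172.46, 180, 180, 180].

## Interface

Orientations are given as [roll, pitch, yaw] about the fixed x, y, z axes, in that order (R = Rz(yaw) Ry(pitch) Rx(roll)).
In Python, from plant import sensors, cams, job gives the robot as it stands.
- The arm moves only by the tool move_arm, never from a script. Its argument "commands" is a list of rows, each a list of 7 numbers: the finger opening in cm, from 0 to 8.76, then the shift along the tool's x, y, z in cm, then the turn, a rotation vector about the tool's x, y, z in rad. In form: [[hand, x, y, z, wx, wy, wz], ...]. A call has exactly 8 rows; each row is the pose to reach, as a shift and turn from the pose commanded when the call began, along the tool's axes at that moment; what a row does not reach only later rows make up. A row lasts 1/8 s, in which the tool goes at most 62.5 mm and 10.7 degrees, less where a joint would pass 70% of its speed; a pose out of reach is approached as far as the arm can. A call with a gripper value outside its range is refused whole. The fingers move at their own pace and stop on an object; the grip force is fixed at half the most. Time passes only in rows, so rows that repeat a pose let the fingers close, or fill a call up. It gives the time, the measured TCP pose, the force and the opening at its end, in the units of the state.
- sensors.get_obs(): the state, without advancing time (a new reading comes with each control period).
- cams.snapshot(name): name is "scene" or "side" or "wrist"; returns a dict with "frame" (400x640x3 uint8, red, green, blue), "camera_matrix" (3x3 intrinsics, pixels), "R" (3x3) and "t" (3): a world point X has camera coordinates R X + t. Camera axes: x right, y down, z forward; pixel columns grow to the right and rows downward; lengths in m; the calibration is good to about 2 mm. A picture is of the moment at which its call begins. There is no depth.
- job.close_job(): hands the job in, once; it reports no verdict.
The state is a dict: "clock": time; "joint_pos": joint angles; "qvel": joint speeds; "tau": joint torques, N m; "tool_pos": TCP position; "orientation": TCP orientation; "force": force on the tool from outside, world axes, zero at the start; "moment": the same for the moment, N m; "opening": finger opening in m.
Only numpy, scipy, OpenCV 4.12 (cv2) and the standard library are available. Lean on these libraries where they do the work, as an engineer would, in place of code of your own. Each camera call takes 0.05 s, during which the arm holds its last target.

## Task

Pick up the C-shaped steel paint carrier by its upright tab and hang it on the drying rail: lift its hook over the rail's front lip and lower it until the blade rests in the channel behind the lip. Then, keeping only light pressure, slide it along the channel until the blade drops fully home into the locating notch, and let go. Work gently, keep the carrier upright and leave the other things where they are.

Things in the scene. Friction and masses are not known exactly. Their poses are not given: they have to be found in the camera images.
- carrier: Bare steel C-shaped hanger, 179 mm tall, about 0.35 kg, standing on its foot. Origin: underside of the foot, straight below blade and tab; z up, x into the open mouth of the C, y across. Foot x -38 to 58, 70 wide, 8 mm thick, with a fixed grey cap up to z 18. Front web x -33 to -27, 30 wide, up to z 133. An arm (16 wide, z 124 to 134) runs from its top to x +6. Mass centre nearly below the blade.
- grip_tab (a point): Middle of the upper part of the carrier's grip tab, 161 mm above the carrier's origin, axes as the carrier's. The tab stands on the arm: 12 mm thick in y, 26 mm long in x, z 133 to 179; pinch it across y from above, with the fingertips staying above the arm.
- hook_tip (a point): Centre of the lower end of the carrier's hook blade, 88 mm above the carrier's origin, axes as the carrier's. The blade hangs under the arm, 36 mm long, 8 mm thick in x, 16 mm wide in y (last 6 mm: 6 by 11 mm). Below it the mouth of the C is open for 70 mm down to the cap.
- stand: Drying rail fixed on the 3 mm black mat. Origin: centre of its base plate's underside; z up, y along the rail, -x the lip side facing the robot (give or take its yaw). Base 90 x 300 x 8 mm, posts at y +-122 (20 wide). The rail is an aluminium channel open upward, outside x -12.5 to 12.5, underside z 134. All rigid; more than 35 N between carrier and rail is rough.
- channel_mid (a point): Middle of the rail's channel at the level of its sliding floor, 150 mm above the stand's origin; axes as the stand's. Channel 15 mm wide inside (x -7.5 to 7.5), front lip top 20 mm above this point, back wall and solid end blocks (beyond y +-99) 24 mm above. In the dark floor strip is one notch, 21 mm long in y, full channel width, 10 mm deep.
- notch_range (a point): Same point as channel_mid: middle of the range where the notch's centre may lie, 35 mm either way in y, a different place each time and not measured. Find it by feel: slide the blade along the floor under about 3 N downward until it drops 10 mm. Seated, the carrier's foot hangs 52 mm above the stand's origin.
- tin_small: Bystander: round flat tin, 68 mm across, 23 mm high, origin at the underside centre. Leave it alone.
- tape_roll: Bystander: roll of black tape lying flat, 64 mm across, 19 mm high, origin at the underside centre. Leave it alone.
- glue_bottle: Bystander: white glue bottle with red cap, 54 mm across, 142 mm tall, origin at the underside centre, behind the work. Leave it alone.
Mind the look-alikes: they are no part of the job. Of the things shaped like the carrier, the steel one is meant.

How it is judged (in metres and radians):
On the way:
1. the hook blade is behind the front lip, inside the channel (x of hook_tip in the frame of stand between -0.008 and 0.008 m and y of hook_tip in the frame of stand between -0.1 and 0.1 m and z of hook_tip in the frame of stand between 0.13 and 0.16 m), for 0.1 s.
At the end, for the whole second after the job is handed in: The carrier hangs at rest (sway under 0.08 m/s), upright within 0.15 rad and square to the rail within 0.3 rad, blade behind the lip and in the notch: its lower end 135 to 143.5 mm above the stand's origin (notch bottom 140), within 8 mm of the channel's centre line and 50 mm of the rail's middle (x of hook_tip in the frame of stand between -0.008 and 0.008 m and y of hook_tip in the frame of stand between -0.05 and 0.05 m and z of hook_tip in the frame of stand between 0.135 and 0.1435 m and angle between carrier's own z axis and vertical below 0.15 rad and angle between the y axis of carrier and the y axis of stand, either way round below 0.3 rad and linear speed of carrier below 0.08 m/s); the robot touches nothing.
It fails at once if the carrier is pressed or knocked against the rail with more than 35 N (contact force between carrier and stand above 35 N).
It fails at once if the robot presses on the rail with more than 35 N (contact force between any of the fingers, the arm and stand above 35 N).
It fails at once if the carrier is tipped by more than 0.5 rad (angle between carrier's own z axis and vertical above 0.5 rad).
It fails at once if a bystander (tin, tape roll or glue bottle) is moved more than 20 mm (distance of any of tin_small, tape_roll, glue_bottle from where it was at the start of the episode above 0.02 m).
It also fails if it takes over 70 s, if anything falls off the work surface, if the arm or the gripper's body presses on something with over 40 N, if the wrist force passes 120 N, or if a joint passes its speed limit or range.

## Working session

There is one attempt and no reset: what is moved stays moved. The work goes in short steps, Python scripts to look and compute and a tool call to move; the robot and the scene stay as the last step left them, time stands still between calls to the robot, and variables do not carry over. Pictures are saved under pics/ and viewed, and the job is handed in when it is done.

Besides the shell and the picture viewer there is one more tool, called after "Emit:" as name(argument=value, ...) on one line, values as JSON. move_arm: Moves the arm, as the interface text tells. Its arguments: {"type":"object","properties":{"commands":{"type":"array"}},"required":["commands"]}

```bash
ls; mkdir -p pics
python3 - <<'E'
from plant import sensors, cams, job
import cv2,pickle
d={}
for n in ["scene","side","wrist"]:
    s=cams.snapshot(n); d[n]=s
    cv2.imwrite(f"pics/{n}0.png",s["frame"][:,:,::-1])
    print(n,s["camera_matrix"].tolist(),s["R"].round(4).tolist(),s["t"].round(4).tolist())
pickle.dump(d,open("s0.pkl","wb"))
print(sensors.get_obs())
E
```

```text
pics
scene [[441.2392190847678, 0.0, 323.258067702711], [0.0, 441.2392190847678, 201.46967967044242], [0.0, 0.0, 1.0]] [[0.6243, -0.781, 0.0162], [-0.3992, -0.3368, -0.8528], [0.6715, 0.5259, -0.522]] [-0.3925, 0.3407, 1.1377]
side [[404.3664324637565, 0.0, 320.40430385978345], [0.0, 404.3664324637565, 207.38925517664572], [0.0, 0.0, 1.0]] [[-0.9966, -0.0829, 0.0032], [-0.039, 0.4341, -0.9], [0.0732, -0.8971, -0.4358]] [0.5465, 0.1264, 1.1216]
wrist [[344.1043448478594, 0.0, 314.9538575196385], [0.0, 344.1043448478594, 201.2776960241641], [0.0, 0.0, 1.0]] [[-1.0, 0.0008, 0.0017], [0.0013, 0.9531, 0.3027], [-0.0014, 0.3027, -0.9531]] [0.6737, -0.0368, 0.392]
{'clock': 0.15, 'joint_pos': array([ 1.65068027e+01,  2.05820382e+01,  6.44323903e-01, -1.45023662e-02,
       -7.01357067e+01, -1.65058161e+01]), 'qvel': array([ 0.0219205 , -0.13194122,  0.17111664,  0.06578433,  0.01117276,
       -0.04766325]), 'tau': array([ 1.39394037e-04, -5.83274567e+01,  2.93289685e+01,  7.00122759e+00,
        8.75052094e-03, -9.76538854e-05]), 'tool_pos': array([ 6.74617041e-01, -3.29694940e-05,  2.25826566e-01]), 'orientation': array([ 1.79925731e+02, -7.78865595e-03, -9.00039449e+01]), 'force': array([ 0.04389443, -0.03476455, -0.21176238]), 'moment': array([ 0.00507226, -0.04554564,  0.02528444]), 'opening': 0.08763205636450297}
```

View pics/scene0.png

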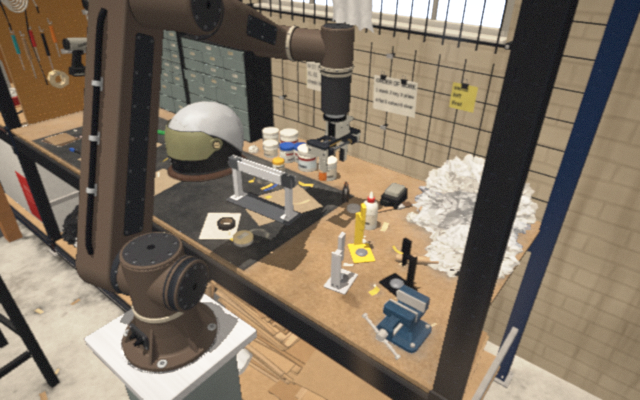

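View pics/side0.png

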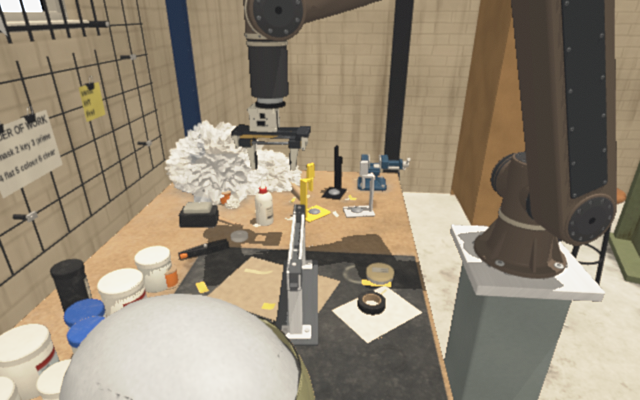

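View pics/wrist0.png

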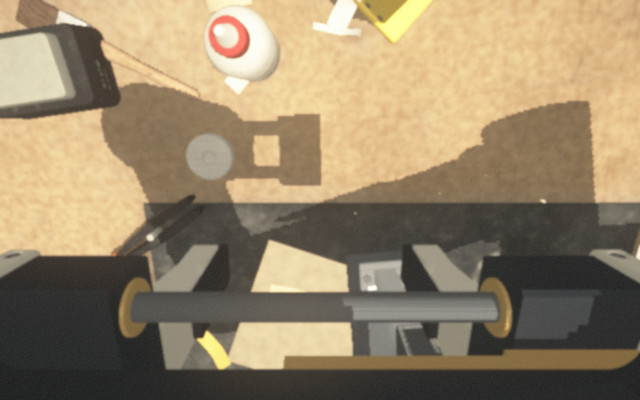

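C-shaped candidates in the scene view are a grey/steel one at (341,265), a yellow one at (361,235) and a black one at (408,265). By the description I choose the grey one, and I'll check it in close crops.

Run:
```python
import pickle,cv2,numpy as np
d=pickle.load(open("s0.pkl","rb"))
def crop(n,x0,y0,x1,y1,k):
    f=d[n]["frame"][y0:y1,x0:x1,::-1]; return cv2.resize(f,None,fx=k,fy=k,interpolation=cv2.INTER_CUBIC)
cv2.imwrite("pics/c1.png",crop("scene",310,195,430,310,5))
cv2.imwrite("pics/c2.png",crop("side",290,140,400,230,7))
cv2.imwrite("pics/c3.png",crop("scene",210,140,320,230,7))
cv2.imwrite("pics/c4.png",crop("side",260,195,345,355,3.6))
```

```text
(no output)
```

View pics/c1.png

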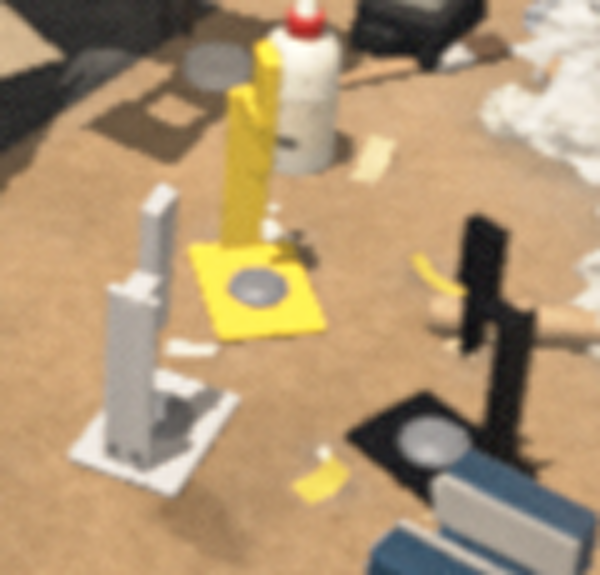

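View pics/c2.png

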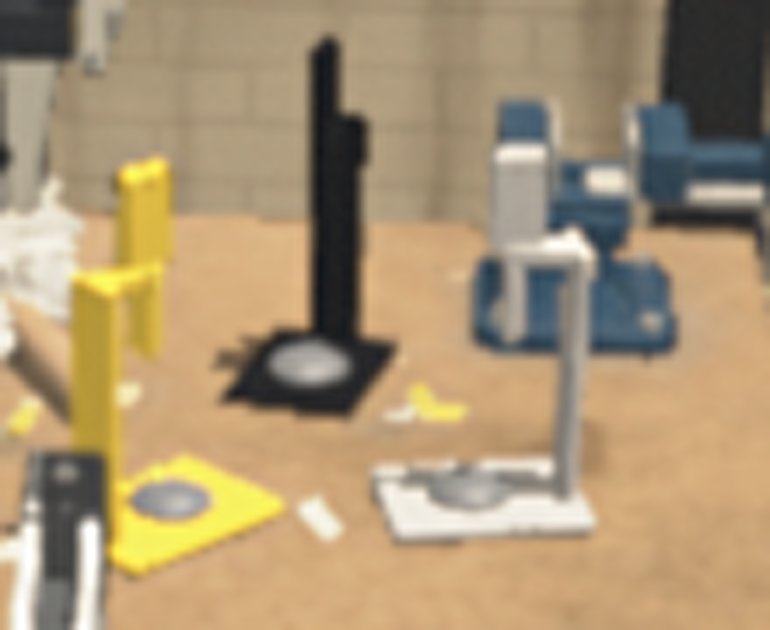

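View pics/c3.png

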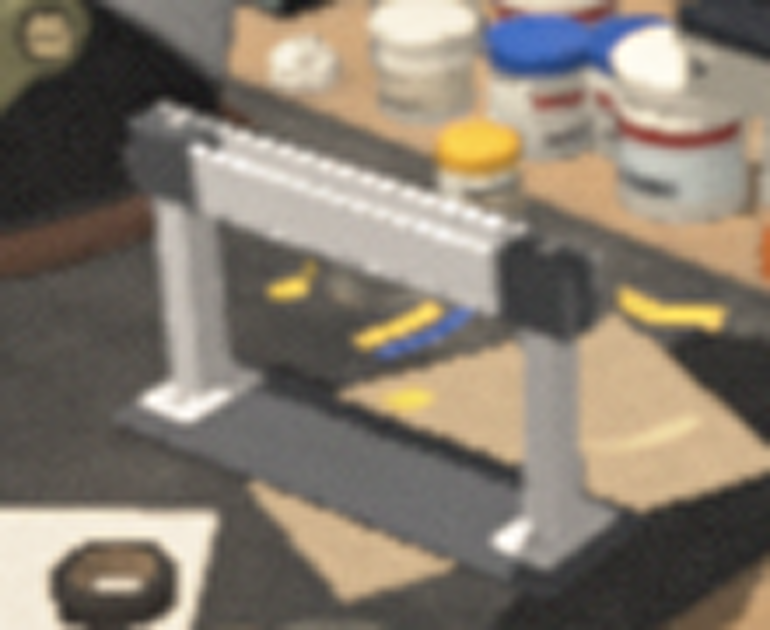

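View pics/c4.png

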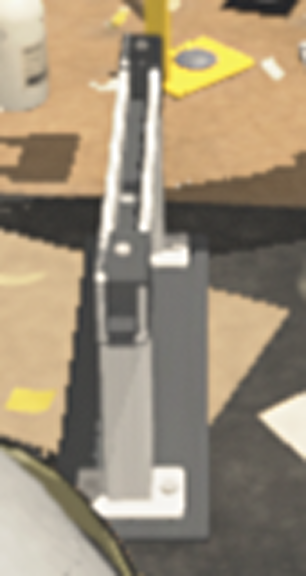

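The grey/silver C with a light foot (scene (341,265), side (357,195)) is the steel one; the yellow and black ones are look-alikes. The rail's ends are at about scene (235,165) and (291,182). Next I'll fit poses with a wireframe.

```bash
cat > h.py <<'E'
import numpy as np,cv2
from scipy.optimize import least_squares
def proj(s,X):
    X=np.atleast_2d(X); c=X@s["R"].T+s["t"]; p=c@s["camera_matrix"].T; return p[:,:2]/p[:,2:]
def T(P,q,z):  # q=x,y,yaw(rad)
    P=np.atleast_2d(P); c,s=np.cos(q[2]),np.sin(q[2])
    return np.c_[q[0]+c*P[:,0]-s*P[:,1], q[1]+s*P[:,0]+c*P[:,1], z+P[:,2]]
def box(x0,x1,y0,y1,z0,z1):
    V=np.array([[x,y,z] for x in(x0,x1) for y in(y0,y1) for z in(z0,z1)])
    E=[(i,j) for i in range(8) for j in range(i) if bin(i^j).count("1")==1]
    return V/1000,E
CAR=[box(-38,58,-35,35,0,8),box(-33,-27,-15,15,8,133),box(-33,6,-8,8,124,134),box(-13,13,-6,6,133,179),box(-4,4,-8,8,88,124)]
STD=[box(-45,45,-150,150,0,8),box(-12.5,12.5,-99,99,134,170),box(-12.5,12.5,99,132,134,174),box(-12.5,12.5,-132,-99,134,174),box(7.5,12.5,-99,99,150,174),box(-12.5,-7.5,-99,99,150,170)]
def overlay(s,boxes,q,z,roi,k,out,col=(0,0,255)):
    x0,y0,x1,y1=roi
    f=cv2.resize(s["frame"][y0:y1,x0:x1,::-1],None,fx=k,fy=k,interpolation=cv2.INTER_CUBIC)
    raw=f.copy()
    for V,E in boxes:
        p=((proj(s,T(V,q,z))-[x0,y0]+.5)*k-.5)
        for i,j in E: cv2.line(f,tuple(p[i].round().astype(int).tolist()),tuple(p[j].round().astype(int).tolist()),col,1)
    cv2.imwrite(out,np.hstack([raw,f]) if f.shape[1]<=400 else f)
def fit(obs,q0,z): # obs list (snap, P_model_mm, uv)
    def r(q): return np.concatenate([ (proj(s,T(np.array(P)/1000,q,z))[0]-uv) for s,P,uv in obs])
    o=least_squares(r,q0,loss="soft_l1"); return o.x,r(o.x).reshape(-1,2)
E
python3 - <<'E'
import pickle
from h import *
d=pickle.load(open("s0.pkl","rb")); S,D=d["scene"],d["side"]
a=lambda u,v:((np.array([u,v])+.5)/5-.5+[310,195])
b=lambda u,v:((np.array([u,v])+.5)/7-.5+[290,140])
obs=[(S,[-38,35,4],a(72,453)),(S,[-38,-35,4],a(175,490)),(S,[58,-35,4],a(238,400)),
(D,[58,-35,8],b(375,470)),(D,[-38,35,4],b(592,532)),(D,[58,35,4],b(397,532)),(D,[0,0,179],b(522,125)),(S,[0,0,179],a(160,190))]
q,r=fit(obs,[0.6,-0.35,0],0); print(q,r.round(1).tolist())
overlay(S,CAR,q,0,(315,220,370,300),7,"pics/o1.png"); overlay(D,CAR,q,0,(335,145,385,225),7,"pics/o2.png")
c=lambda u,v:((np.array([u,v])+.5)/7-.5+[210,140])
e=lambda u,v:((np.array([u,v])+.5)/3.6-.5+[260,195])
obs=[(S,[-12.5,132,174],c(130,122)),(S,[-12.5,-99,170],c(498,243)),(S,[-12.5,-132,134],c(580,338)),(S,[-45,150,4],c(118,415)),(S,[-45,-150,4],c(515,575)),
(D,[-12.5,132,174],e(149,282)),(D,[12.5,132,174],e(100,280)),(D,[-45,150,4],e(207,538)),(D,[12.5,-132,174],e(124,38)),(D,[-12.5,-132,174],e(157,40))]
q2,r=fit(obs,[0.65,0.2,0],0.003); print(q2,r.round(1).tolist())
overlay(S,STD,q2,0.003,(215,140,315,230),8,"pics/o3.png"); overlay(D,STD,q2,0.003,(270,195,340,355),3.6*1.4,"pics/o4.png")
pickle.dump((q,q2),open("q.pkl","wb"))
E
```

```text
[ 0.43111813 -0.21826969  0.2008537 ] [[-1.2, 0.6], [-0.1, 1.1], [0.5, -0.5], [-1.1, -0.7], [0.4, -0.7], [-0.7, 0.8], [-0.6, 3.4], [-0.2, 1.3]]
[0.57934716 0.25459915 0.10077733] [[1.3, 0.7], [-1.3, 1.2], [-5.0, -0.6], [-2.2, 0.8], [3.8, 2.8], [-0.6, -4.1], [-0.6, -3.5], [1.1, 1.7], [-1.1, 1.2], [0.1, 0.6]]
```

View pics/o1.png

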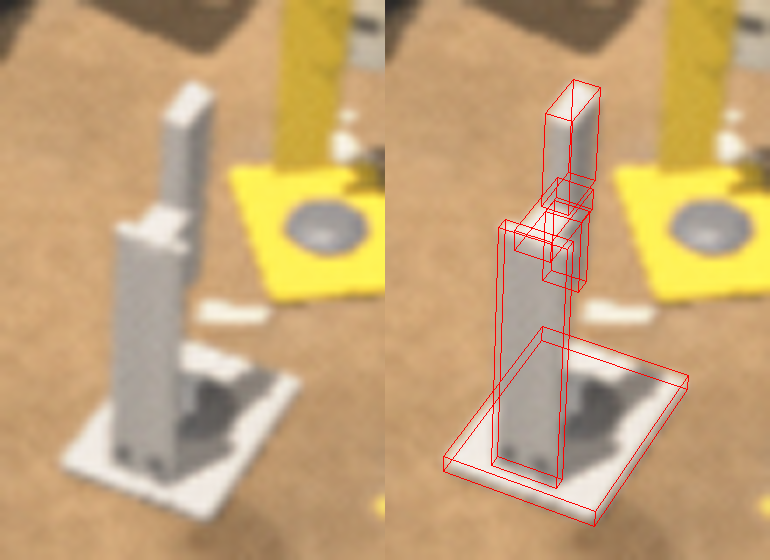

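View pics/o2.png

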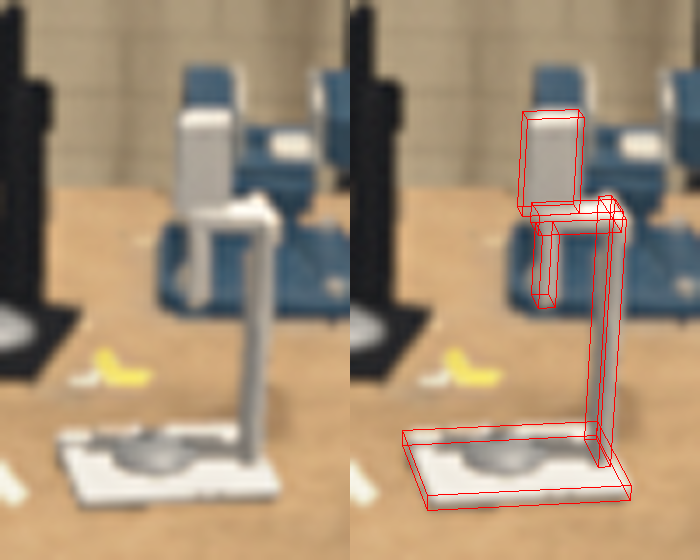

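View pics/o3.png

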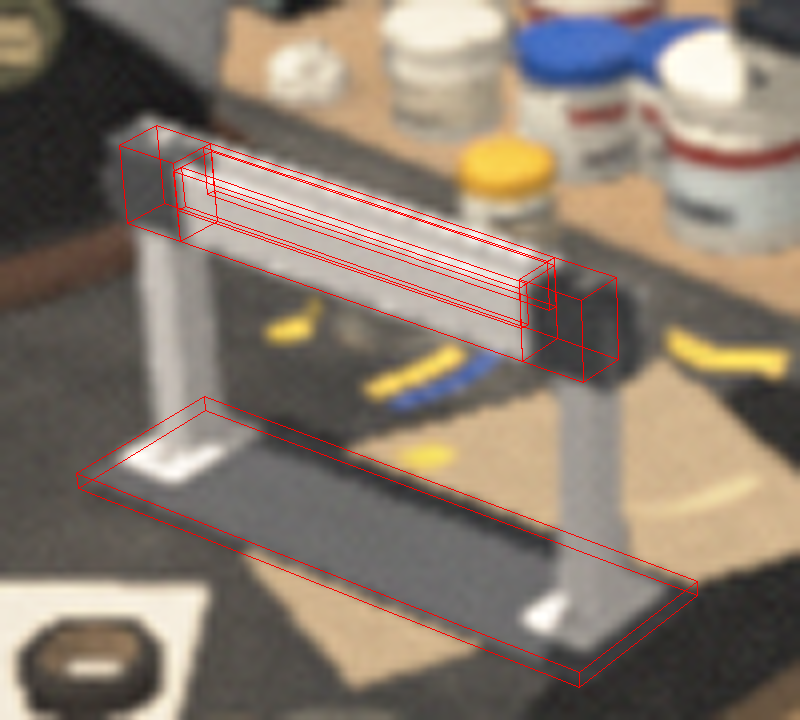

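View pics/o4.png

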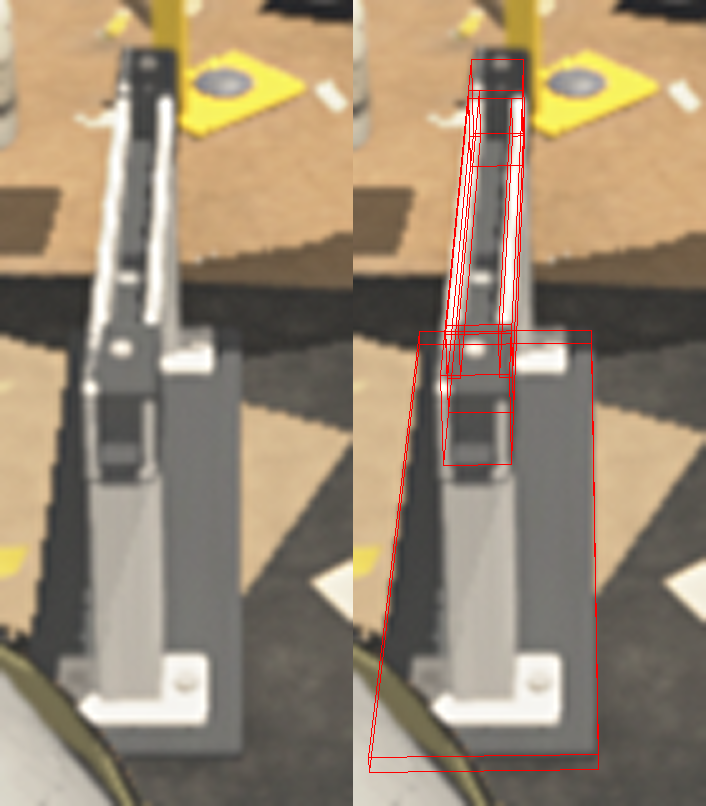

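Carrier fit is about (0.431,-0.218), yaw 11.5°, with residuals around 1 px. The rail fit is rough, so I'll refine it from closer. First I move above the carrier, turning so the wrist camera sits on the mouth side.

Emit:
move_arm(commands=[[8.7, 2.5, 2.8, -1, 0, 0, -0.18], [8.7, 5, 5.6, -2, 0, 0, -0.36], [8.7, 8, 9, -3, 0, 0, -0.54], [8.7, 11, 12.5, -3.5, 0, 0, -0.72], [8.7, 14, 16, -3.5, 0, 0, -0.9], [8.7, 17, 19, -3.5, 0, 0, -1.08], [8.7, 19.5, 22, -3.5, 0, 0, -1.26], [8.7, 21.8, 24.4, -3.5, 0, 0, -1.44]])

```text
clock: 1.15
tool_pos: [0.4296, -0.2187, 0.2616]
orientation: [-180.0, -0.0, -7.2]
force: [-0.4, -1.0, 0.5]
opening: 0.0869
```

Emit:
move_arm(commands=[[8.7, 0, 0, 0, 0, 0, -0.17], [8.7, 0, 0, 0, 0, 0, -0.33], [8.7, 0, 0, 0, 0, 0, -0.33], [8.7, 0, 0, 0, 0, 0, -0.33], [8.7, 0, 0, 0, 0, 0, -0.33], [8.7, 0, 0, 0, 0, 0, -0.33], [8.7, 0, 0, 0, 0, 0, -0.33], [8.7, 0, 0, 0, 0, 0, -0.33]])

```text
clock: 2.15
tool_pos: [0.431, -0.218, 0.2616]
orientation: [180.0, 0.0, 11.4]
force: [0.3, 1.0, 0.2]
opening: 0.0871
```

Run:
```python
from plant import sensors, cams, job
import pickle
from h import *
q,q2=pickle.load(open("q.pkl","rb"))
s=cams.snapshot("wrist"); pickle.dump(s,open("w1.pkl","wb"))
cv2.imwrite("pics/w1.png",s["frame"][:,:,::-1])
overlay(s,CAR,q,0,(0,0,640,400),1.25,"pics/w1o.png")
o=sensors.get_obs(); print(o["joint_pos"].round(1),o["tool_pos"],o["orientation"])
```

```text
[ -3.4   0.8 -19.5   0.  -69.7 104.8] [ 0.43100596 -0.21800769  0.26156327] [ 1.79999055e+02 -1.13063400e-03  1.14064200e+01]
```

View pics/w1o.png

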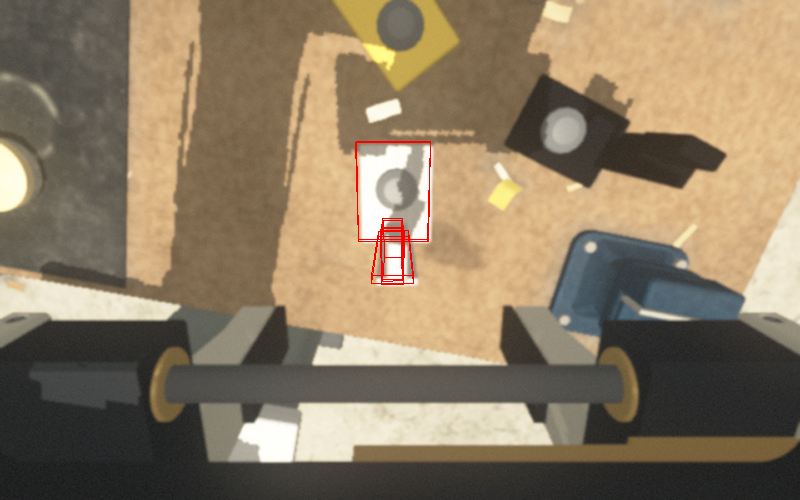

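The wireframe falls on the steel carrier to within about 2 px: foot at (395,190), tab at (393,250) in the 1.25× picture. The black and yellow look-alikes are clear of the fingers. I'll lower straight down to TCP z = 0.144.

Emit:
move_arm(commands=[[5, 0, 0, 1.5, 0, 0, 0], [5, 0, 0, 3.5, 0, 0, 0], [5, 0, 0, 5.5, 0, 0, 0], [5, 0, 0, 7.5, 0, 0, 0], [5, 0, 0, 9.5, 0, 0, 0], [5, 0, 0, 11, 0, 0, 0], [5, 0, 0, 11.7, 0, 0, 0], [5, 0, 0, 11.7, 0, 0, 0]])

```text
clock: 3.2
tool_pos: [0.4309, -0.218, 0.1442]
orientation: [-180.0, 0.0, 11.4]
force: [-0.3, 0.3, 0.6]
opening: 0.0502
```

Run:
```python
from plant import sensors, cams, job
import pickle
from h import *
q,q2=pickle.load(open("q.pkl","rb"))
s=cams.snapshot("wrist"); pickle.dump(s,open("w2.pkl","wb"))
overlay(s,CAR,q,0,(0,0,640,400),1.25,"pics/w2o.png")
s=cams.snapshot("side"); overlay(s,CAR,q,0,(320,100,400,230),5,"pics/s2o.png")
```

```text
(no output)
```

View pics/w2o.png

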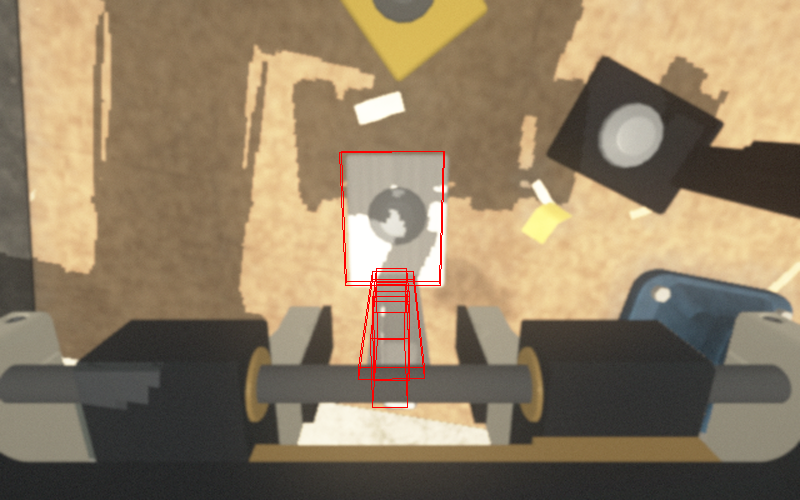

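View pics/s2o.png

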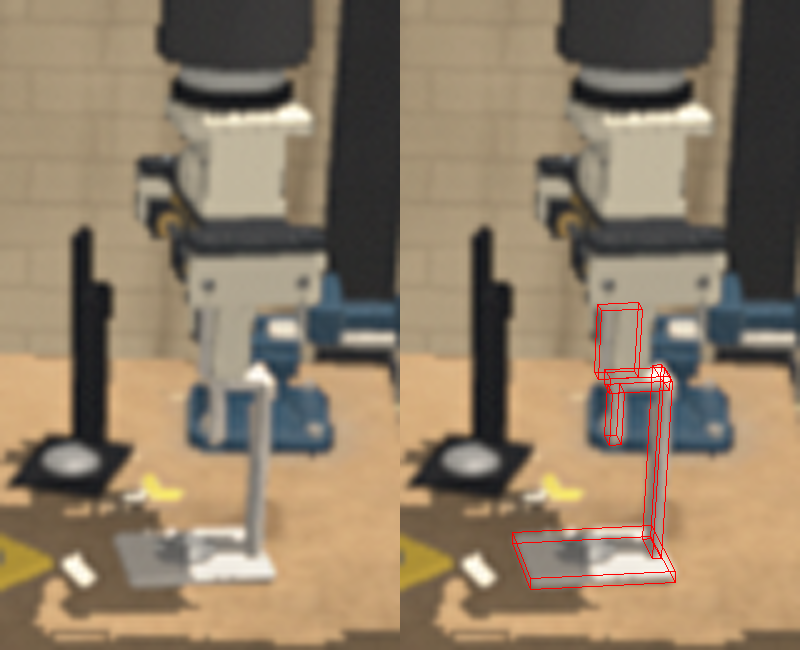

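Fingers straddle the tab and sit just above the arm. Closing.

Emit:
move_arm(commands=[[0.6, 0, 0, 0, 0, 0, 0], [0.6, 0, 0, 0, 0, 0, 0], [0.6, 0, 0, 0, 0, 0, 0], [0.6, 0, 0, 0, 0, 0, 0], [0.6, 0, 0, 0, 0, 0, 0], [0.6, 0, 0, 0, 0, 0, 0], [0.6, 0, 0, 0, 0, 0, 0], [0.6, 0, 0, 0, 0, 0, 0]])

```text
clock: 4.3
tool_pos: [0.4308, -0.2179, 0.1444]
orientation: [-180.0, 0.0, 11.4]
force: [0.5, -0.3, -3.3]
opening: 0.0123
```

Gripped at 12.3 mm opening. Lifting straight up.

Emit:
move_arm(commands=[[0.6, 0, 0, -0.4, 0, 0, 0], [0.6, 0, 0, -1.4, 0, 0, 0], [0.6, 0, 0, -3, 0, 0, 0], [0.6, 0, 0, -5, 0, 0, 0], [0.6, 0, 0, -7, 0, 0, 0], [0.6, 0, 0, -8.8, 0, 0, 0], [0.6, 0, 0, -9.8, 0, 0, 0], [0.6, 0, 0, -10.2, 0, 0, 0]])

```text
clock: 5.3
tool_pos: [0.4311, -0.218, 0.2472]
orientation: [180.0, -0.1, 11.4]
force: [-0.1, 0.2, -3.4]
opening: 0.012
```

Emit:
move_arm(commands=[[0.6, 0.7, -2, 0, 0, 0, 0.01], [0.6, 2, -6, 0, 0, 0, 0.02], [0.6, 3.7, -11, 0, 0, 0, 0.035], [0.6, 5.4, -16, 0, 0, 0, 0.05], [0.6, 7, -21, 0, 0, 0, 0.065], [0.6, 8.7, -26, 0, 0, 0, 0.08], [0.6, 10.4, -31, 0, 0, 0, 0.09], [0.6, 12, -36, 0, 0, 0, 0.098]])

```text
clock: 6.3
tool_pos: [0.477, 0.1603, 0.2461]
orientation: [180.0, 0.0, 5.8]
force: [1.2, -0.5, -3.6]
opening: 0.0116
```

Emit:
move_arm(commands=[[0.6, 1, -3, 0, 0, 0, 0], [0.6, 1.8, -5.5, 0, 0, 0, 0], [0.6, 2.1, -7, 0, 0, 0, 0], [0.6, 2.2, -7.5, 0, 0, 0, 0], [0.6, 2.2, -7.5, 0, 0, 0, 0], [0.6, 2.2, -7.5, 0, 0, 0, 0], [0.6, 2.2, -7.5, 0, 0, 0, 0], [0.6, 2.2, -7.5, 0, 0, 0, 0]])

```text
clock: 7.3
tool_pos: [0.4917, 0.2351, 0.2468]
orientation: [-180.0, -0.0, 5.8]
force: [-0.2, 0.3, -3.3]
opening: 0.0119
```

Run:
```python
from plant import sensors, cams, job
import pickle
from h import *
q,q2=pickle.load(open("q.pkl","rb"))
d={n:cams.snapshot(n) for n in ["wrist","scene","side"]}; o=sensors.get_obs(); d["obs"]=o
pickle.dump(d,open("s3.pkl","wb"))
overlay(d["wrist"],STD[1:],q2,0.003,(0,0,640,400),1.25,"pics/w3o.png")
cv2.imwrite("pics/w3.png",cv2.resize(d["wrist"]["frame"][:,:,::-1],None,fx=1.25,fy=1.25))
for n,r,k in (("scene",(200,110,340,250),4),("side",(240,100,400,360),2.4)):
    x0,y0,x1,y1=r
    cv2.imwrite(f"pics/{n}3.png",cv2.resize(d[n]["frame"][y0:y1,x0:x1,::-1],None,fx=k,fy=k,interpolation=cv2.INTER_CUBIC))
print(o["joint_pos"].round(1),o["tool_pos"],o["orientation"],o["force"],o["moment"],o["clock"],o["opening"])
```

```text
[ 46.2   7.6 -14.   -0.  -68.4  49.6] [0.49167819 0.23534482 0.24665031] [-1.79992717e+02 -6.71263244e-03  5.78957327e+00] [-1.03124352  0.04980774 -3.41425391] [-0.09196591 -0.00523509  0.00912777] 7.45 0.011568691640556456
```

View pics/w3o.png

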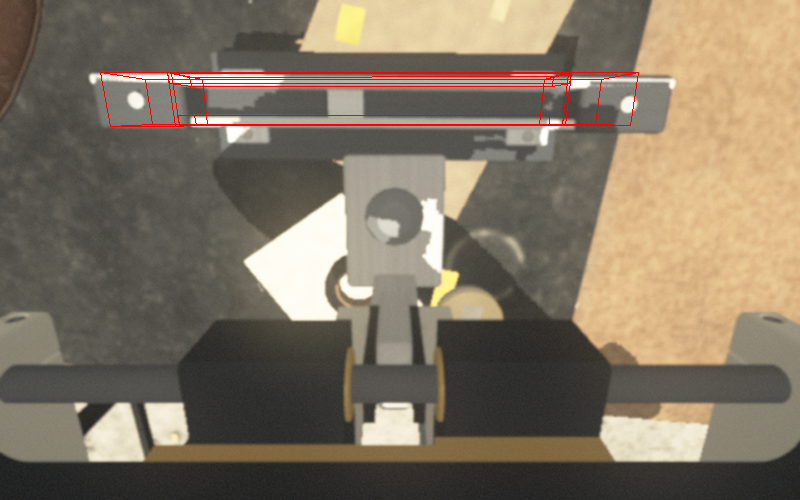

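View pics/w3.png

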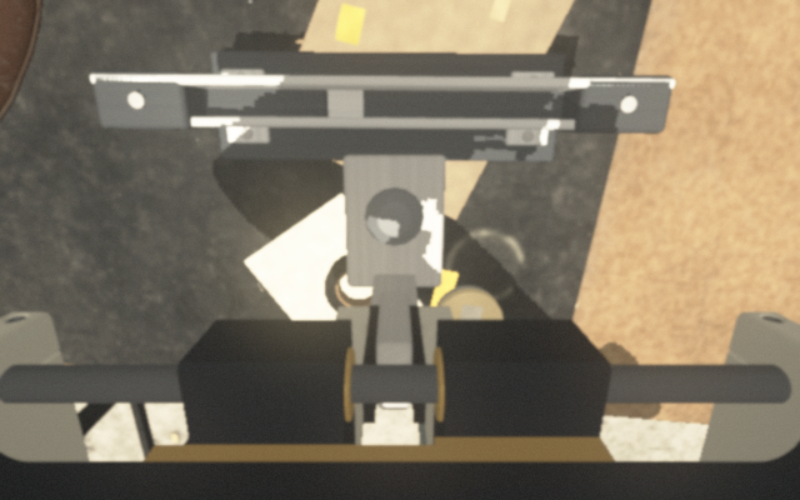

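View pics/scene3.png

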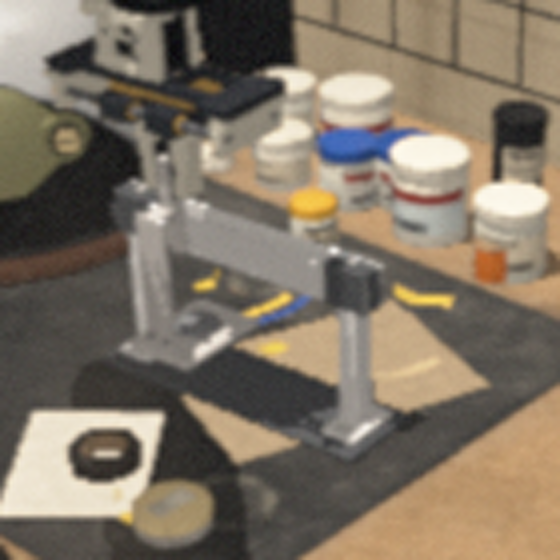

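View pics/side3.png

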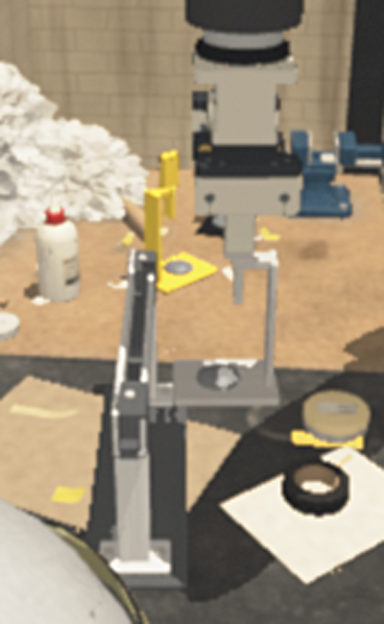

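The wrist view shows the channel clearly. The front lip runs from (190,122) to (575,125) and the back wall is at rows 76–82. A lighter patch in the dark floor at (346,103) may be the notch. I'll zoom in for an accurate fit.

Run:
```python
import pickle
from h import *
d=pickle.load(open("s3.pkl","rb")); f=d["wrist"]["frame"][:,:,::-1]
a=cv2.resize(f[50:135,65:225],None,fx=5,fy=5,interpolation=cv2.INTER_CUBIC); b=cv2.resize(f[50:135,395:555],None,fx=5,fy=5,interpolation=cv2.INTER_CUBIC)
cv2.imwrite("pics/wl.png",a);cv2.imwrite("pics/wr.png",b)
```

```text
(no output)
```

View pics/wl.png

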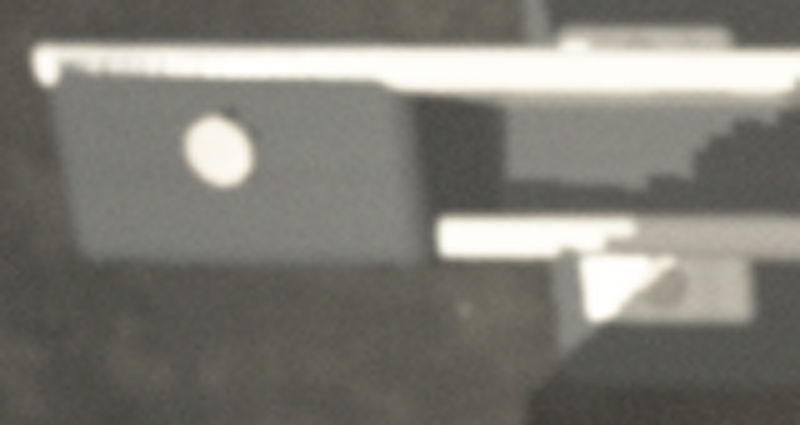

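View pics/wr.png

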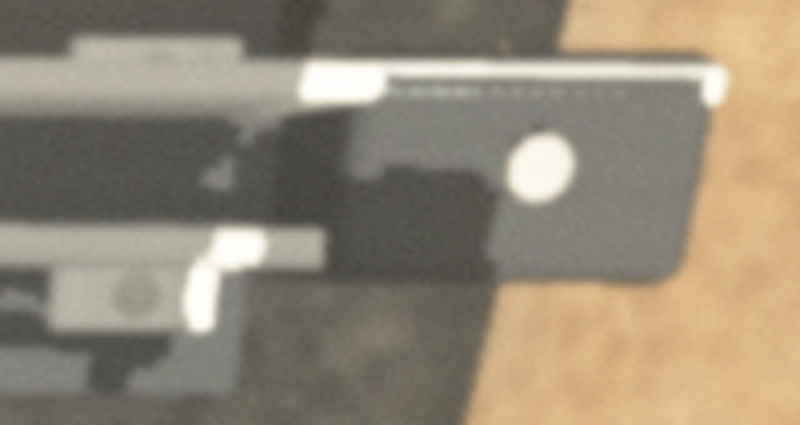

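Run:
```python
import pickle
from h import *
d=pickle.load(open("s3.pkl","rb")); W,S,D,o=d["wrist"],d["scene"],d["side"],d["obs"]
d0=pickle.load(open("s0.pkl","rb")); S0,D0=d0["scene"],d0["side"]
L=lambda u,v:((np.array([u,v])+.5)/5-.5+[65,50]); R=lambda u,v:((np.array([u,v])+.5)/5-.5+[395,50])
obs=[(W,[-7.5,99,170],L(437,216)),(W,[-12.5,99,170],L(437,258)),(W,[-7.5,-99,170],R(325,229)),(W,[-12.5,-99,170],R(325,270)),(W,[12.5,99,174],L(437,47)),(W,[12.5,-99,174],R(325,58))]
qw,r=fit(obs,[.58,.25,.1],.003); print("wrist",qw,np.degrees(qw[2]),r.round(1).tolist())
STD[2]=box(-12.5,12.5,99,149,134,174);STD[3]=box(-12.5,12.5,-149,-99,134,174)
overlay(W,STD,qw,.003,(0,0,640,400),1.25,"pics/w4o.png")
overlay(S0,STD,qw,.003,(215,140,315,230),8,"pics/o5.png"); overlay(D0,STD,qw,.003,(260,195,345,355),5,"pics/o6.png")
# carrier in hand: expected pose from TCP shift
qc=[o["tool_pos"][0],o["tool_pos"][1],np.radians(o["orientation"][2])]
overlay(W,CAR,qc,o["tool_pos"][2]-.1444,(240,90,400,340),2.4,"pics/w5o.png")
pickle.dump(qw,open("qw.pkl","wb"))
# camera height / notch patch estimate
ray=lambda s,uv,z:(lambda C,v:C+v*(z-C[2])/v[2])(-s["R"].T@s["t"],s["R"].T@np.linalg.inv(s["camera_matrix"])@[*uv,1])
for u in(328,363):
  P=ray(W,(u/1.25,103/1.25),.143)-[qw[0],qw[1],0]; c,s_=np.cos(qw[2]),np.sin(qw[2]); print("patch x,y in stand",c*P[0]+s_*P[1],-s_*P[0]+c*P[1])
P=o["tool_pos"]-[qw[0],qw[1],0];print("tcp in stand",c*P[0]+s_*P[1],-s_*P[0]+c*P[1])
```

```text
wrist [0.5786026  0.24797417 0.09277859] 5.315821404994318 [[-0.2, 0.2], [0.8, -0.0], [0.2, 0.0], [-0.8, -0.1], [-7.6, -0.1], [7.2, 0.2]]
patch x,y in stand 0.0002471192171944435 0.03203513151373586
patch x,y in stand 0.00039301930196049956 0.011903086548377385
tcp in stand -0.08772061329910219 -0.004521872677801521
```

View pics/w4o.png

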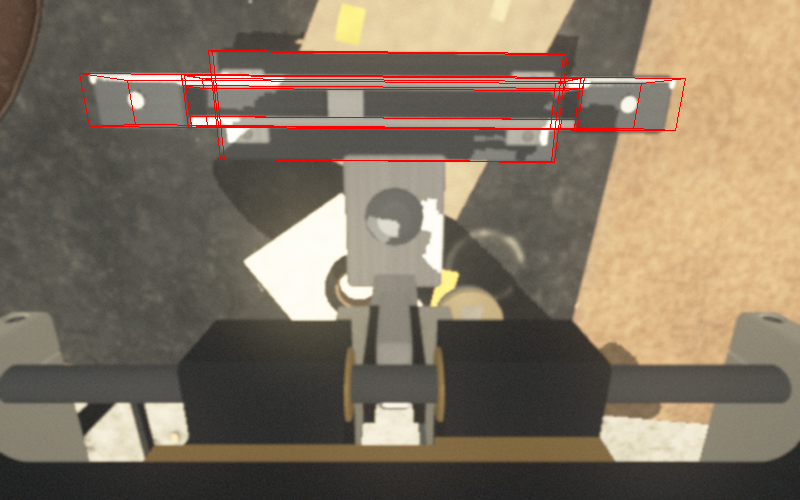

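View pics/o5.png

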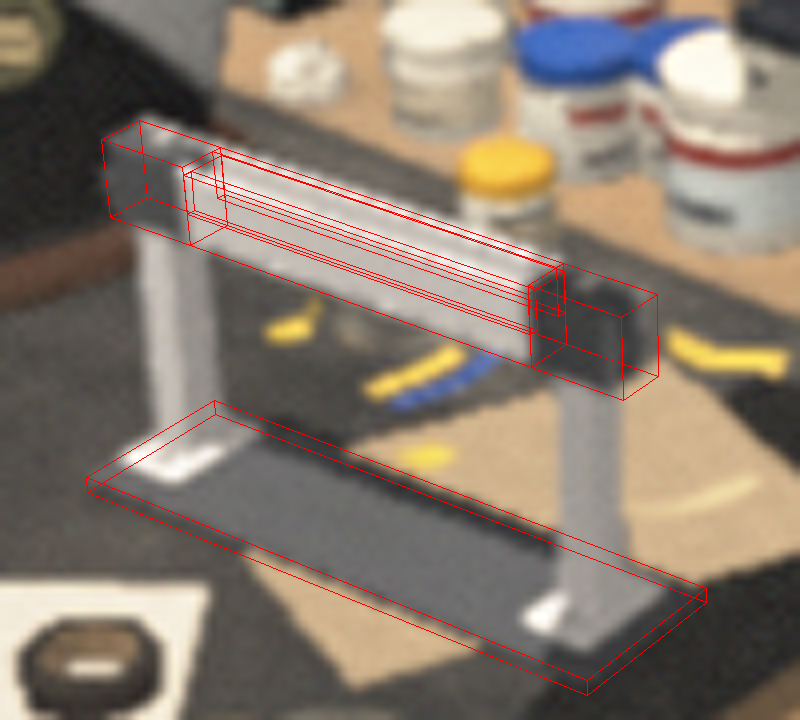

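View pics/o6.png

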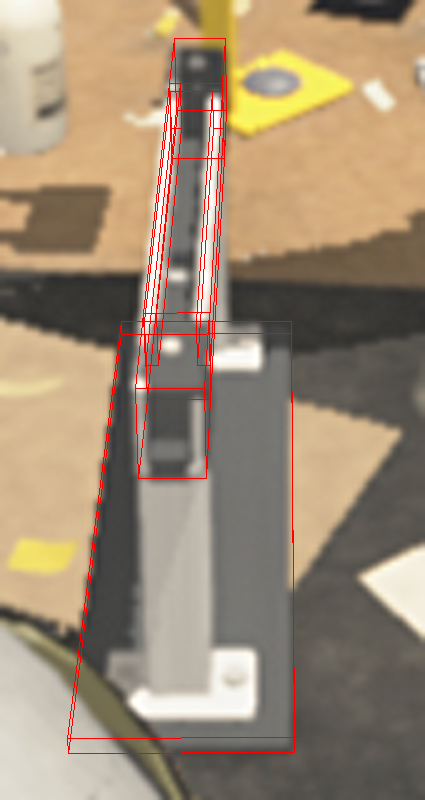

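View pics/w5o.png

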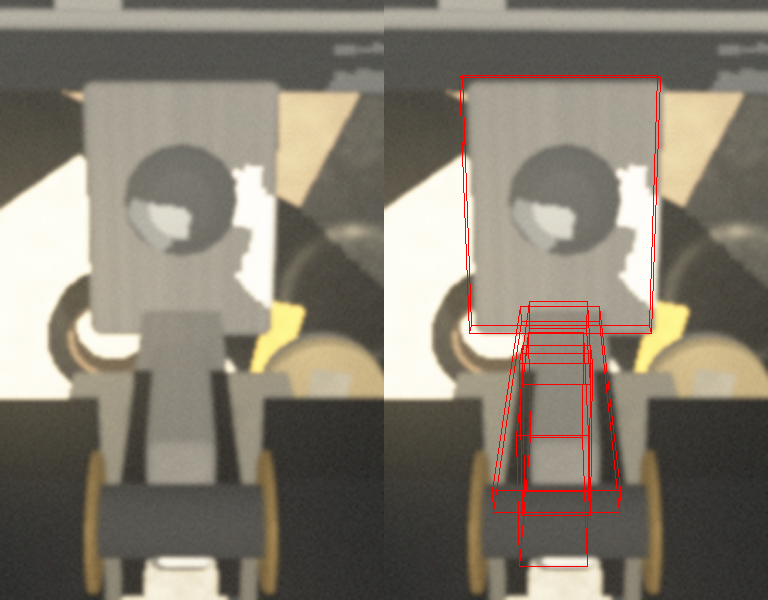

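Run:
```python
import pickle
from h import *
d=pickle.load(open("s3.pkl","rb")); W,D,o=d["wrist"],d["side"],d["obs"]
k=lambda u,v:((np.array([u,v])+.5)/2.4-.5+[240,90])
obs=[(W,[58,35,8],k(84,82)),(W,[58,-35,8],k(280,82)),(W,[-38,35,8],k(92,333)),(W,[-38,-35,8],k(272,331)),(W,[-27,15,8],k(142,312)),(W,[-27,-15,8],k(221,312))]
f=lambda q:np.concatenate([proj(s,T(np.array(P)/1000,q,q[3]))[0]-uv for s,P,uv in obs])
r=least_squares(f,[.49,.235,.1,.1]);q=r.x
t=o["tool_pos"];print(q,np.degrees(q[2]),t,t[2]-.1444, r.fun.round(1))
for z in (.1,.1023,.104):
  q3,res=fit(obs,[.49,.235,.1],z); print(z,q3,np.degrees(q3[2]),res.round(1).tolist())
overlay(D,CAR,q3,.1023,(300,170,400,290),4,"pics/s6o.png")
```

```text
[0.48960557 0.23284953 0.10135267 0.09845026] 5.807080456303822 [0.49167819 0.23534482 0.24665031] 0.10225030742745231 [-0.5  0.3  0.3  0.2 -0.1  0.8 -0.   1.6  0.4 -1.5 -0.  -1.5]
0.1 [0.48995581 0.23289361 0.10030334] 5.746958073278881 [[-0.7, 0.0], [0.6, 0.0], [-0.3, 1.1], [0.1, 1.9], [0.2, -1.3], [-0.0, -1.3]]
0.1023 [0.49031543 0.23294269 0.10015218] 5.738296985092432 [[-1.0, -0.2], [0.9, -0.2], [-0.6, 1.6], [0.4, 2.5], [0.1, -0.8], [0.1, -0.8]]
0.104 [0.49062872 0.23298569 0.10010216] 5.735431208446902 [[-1.3, -0.4], [1.1, -0.4], [-0.8, 2.0], [0.6, 2.9], [0.0, -0.5], [0.2, -0.4]]
```

View pics/s6o.png

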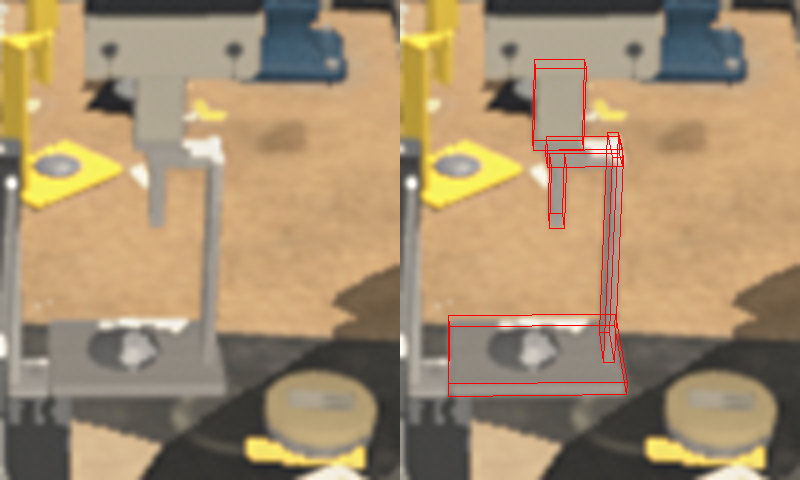

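In one camera frame, the carrier is at x = -89.6 mm, y = -7 mm in the stand frame, yaw error 0.4°, tip 13 mm above the walls. The light patch (notch candidate) lies at y from +12 to +32 mm. I'll move the blade over the channel and then look before lowering.

Emit:
move_arm(commands=[[0.6, 0.5, 0, 0, 0, 0, 0.002], [0.6, 1.6, 0, 0, 0, 0, 0.004], [0.6, 3.2, 0.02, 0, 0, 0, 0.006], [0.6, 5, 0.04, 0, 0, 0, 0.008], [0.6, 6.8, 0.06, 0, 0, 0, 0.008], [0.6, 8.2, 0.07, 0, 0, 0, 0.008], [0.6, 8.9, 0.07, 0, 0, 0, 0.008], [0.6, 8.9, 0.07, 0, 0, 0, 0.008]])

```text
clock: 8.45
tool_pos: [0.5805, 0.2436, 0.2462]
orientation: [180.0, 0.0, 5.3]
force: [-0.5, 0.5, -3.4]
opening: 0.012
```

```bash
cat > look.py <<'E'
import sys,pickle
from plant import sensors, cams, job
from h import *
n=sys.argv[1]; qw=pickle.load(open("qw.pkl","rb"))
o=sensors.get_obs(); d={k:cams.snapshot(k) for k in["wrist","side"]}; d["obs"]=o; pickle.dump(d,open(f"s{n}.pkl","wb"))
f=d["wrist"]["frame"][:,:,::-1]; cv2.imwrite(f"pics/w{n}.png",cv2.resize(f[100:320,190:450],None,fx=3,fy=2.7,interpolation=cv2.INTER_CUBIC)[:600])
g=d["side"]["frame"][:,:,::-1]; cv2.imwrite(f"pics/d{n}.png",cv2.resize(g[170:330,260:400],None,fx=3.7,fy=3.7,interpolation=cv2.INTER_CUBIC))
print(o["clock"],o["tool_pos"].round(4),o["orientation"].round(2),o["force"].round(2),o["moment"].round(3))
P=o["tool_pos"][:2]-qw[:2];c,s=np.cos(qw[2]),np.sin(qw[2]);print("tcp in stand mm",1000*(c*P[0]+s*P[1]),1000*(-s*P[0]+c*P[1]))
E
python3 look.py 7
```

```text
8.45 [0.5805 0.2436 0.2462] [1.7998e+02 3.0000e-02 5.3100e+00] [-0.49  0.46 -3.41] [-0.101  0.248  0.   ]
tcp in stand mm 1.5273619679239128 -4.5006540713275704
```

View pics/w7.png

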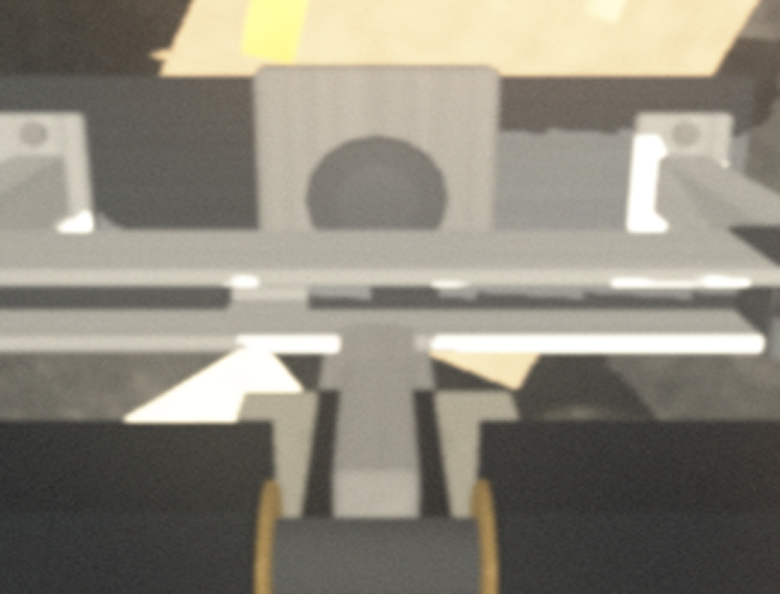

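View pics/d7.png

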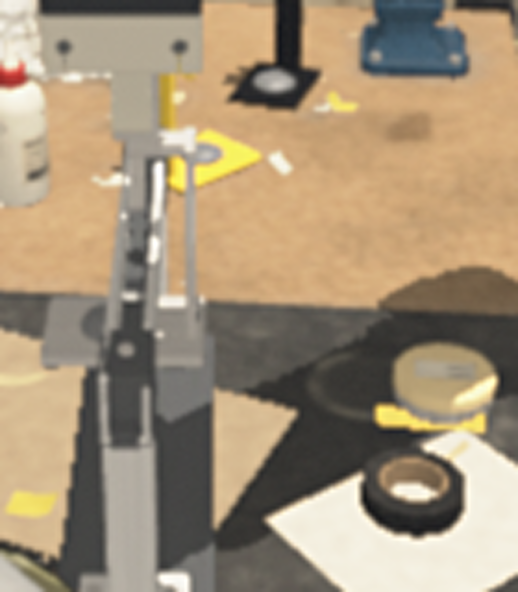

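Run:
```python
import pickle
from h import *
d=pickle.load(open("s7.pkl","rb")); W,D,o=d["wrist"],d["side"],d["obs"]; qw=pickle.load(open("qw.pkl","rb"))
t=o["tool_pos"]; qc=[t[0]-.0015,t[1]-.0024,np.radians(5.3)]; z=t[2]-.1444
C2=[CAR[0],box(-4,4,-8,8,94,124),box(-3,3,-5.5,5.5,88,94),CAR[3]]
for s,roi,k,n in((W,(240,110,400,310),2.45,"w"),(D,(270,180,330,300),5,"d")):
    overlay(s,C2,qc,z,roi,k,f"pics/{n}7c.png"); overlay(s,[STD[1],STD[4],STD[5]],qw,.003,roi,k,f"pics/{n}7s.png",(0,255,0))
    a=cv2.imread(f"pics/{n}7c.png");b=cv2.imread(f"pics/{n}7s.png");w=a.shape[1]//2
    cv2.imwrite(f"pics/{n}7m.png",np.hstack([a[:,w:],b[:,w:]]))
```

```text
(no output)
```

View pics/w7m.png

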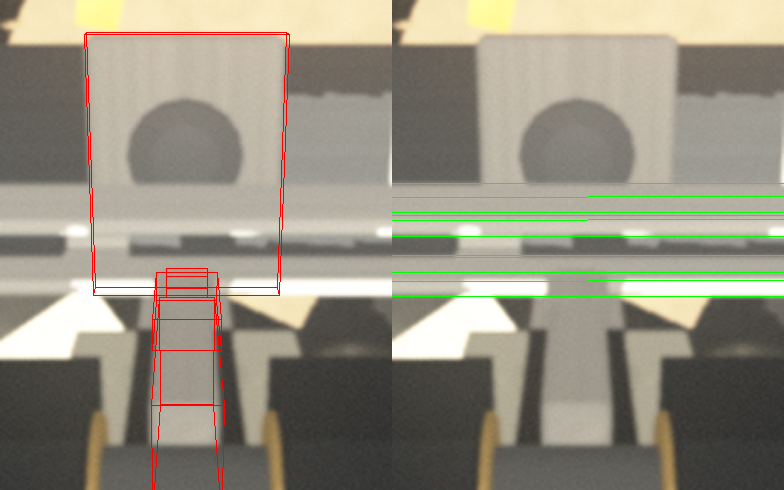

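View pics/d7m.png

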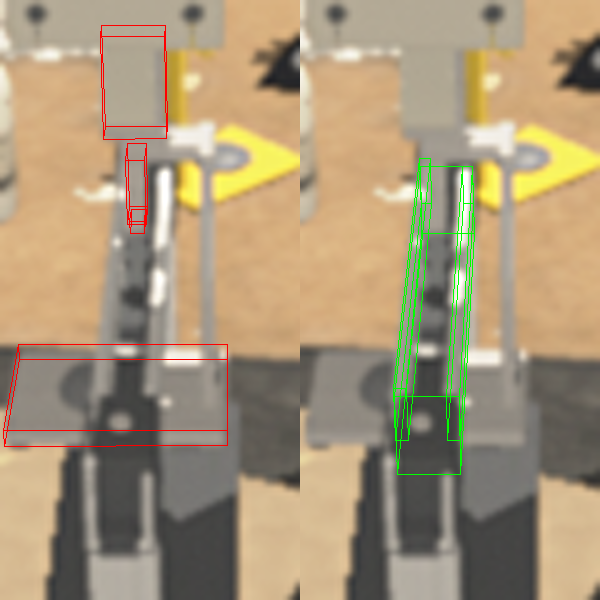

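The overlay agrees: the blade tip (about x=0 in the stand frame) is over the channel in both views. Lowering slowly past the lip.

Emit:
move_arm(commands=[[0.6, 0, 0, 0.3, 0, 0, 0], [0.6, 0, 0, 0.7, 0, 0, 0], [0.6, 0, 0, 1.0, 0, 0, 0], [0.6, 0, 0, 1.2, 0, 0, 0], [0.6, 0, 0, 1.4, 0, 0, 0], [0.6, 0, 0, 1.6, 0, 0, 0], [0.6, 0, 0, 1.8, 0, 0, 0], [0.6, 0, 0, 2.0, 0, 0, 0]])

```text
clock: 9.55
tool_pos: [0.5803, 0.2437, 0.2264]
orientation: [180.0, 0.0, 5.3]
force: [0.3, -0.3, -3.6]
opening: 0.0116
```

Emit:
move_arm(commands=[[0.6, 0, 0, 0.2, 0, 0, 0], [0.6, 0, 0, 0.4, 0, 0, 0], [0.6, 0, 0, 0.6, 0, 0, 0], [0.6, 0, 0, 0.8, 0, 0, 0], [0.6, 0, 0, 1.0, 0, 0, 0], [0.6, 0, 0, 1.15, 0, 0, 0], [0.6, 0, 0, 1.25, 0, 0, 0], [0.6, 0, 0, 1.3, 0, 0, 0]])

```text
clock: 10.55
tool_pos: [0.5803, 0.2437, 0.2135]
orientation: [180.0, 0.0, 5.3]
force: [-0.5, -1.2, -2.8]
opening: 0.0118
```

```bash
python3 look.py 8
```

```text
10.55 [0.5803 0.2437 0.2135] [180.     0.     5.34] [-0.53 -1.22 -2.8 ] [-0.154  0.108  0.01 ]
tcp in stand mm 1.3028010648355797 -4.378667730811239
```

View pics/w8.png

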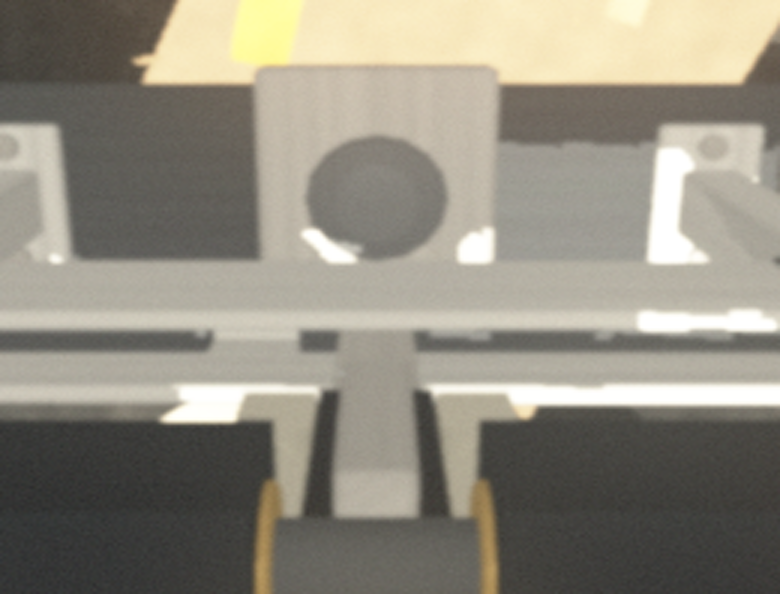

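View pics/d8.png

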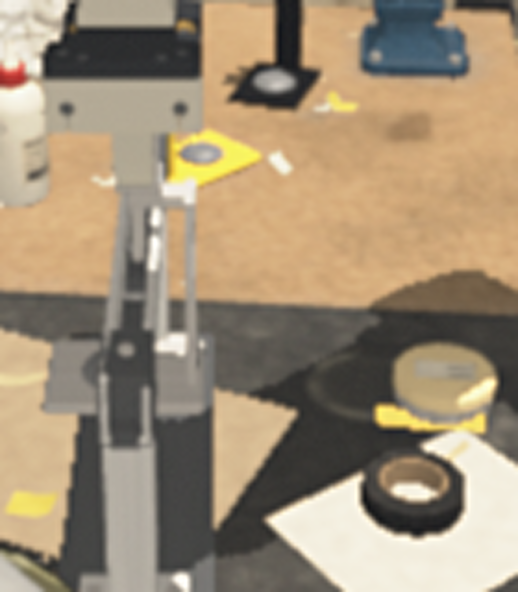

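The blade is inside the channel, between lip and back wall, with the light notch patch just left of it (+y) at (212–300, 340). Feeling for the floor.

Emit:
move_arm(commands=[[0.6, 0, 0, 0.05, 0, 0, 0], [0.6, 0, 0, 0.1, 0, 0, 0], [0.6, 0, 0, 0.15, 0, 0, 0], [0.6, 0, 0, 0.2, 0, 0, 0], [0.6, 0, 0, 0.24, 0, 0, 0], [0.6, 0, 0, 0.28, 0, 0, 0], [0.6, 0, 0, 0.3, 0, 0, 0], [0.6, 0, 0, 0.3, 0, 0, 0]])

```text
clock: 11.65
tool_pos: [0.5803, 0.2437, 0.2105]
orientation: [180.0, 0.0, 5.3]
force: [-0.1, -0.3, -3.0]
opening: 0.012
```

Emit:
move_arm(commands=[[0.6, 0, 0, 0.02, 0, 0, 0], [0.6, 0, 0, 0.04, 0, 0, 0], [0.6, 0, 0, 0.06, 0, 0, 0], [0.6, 0, 0, 0.08, 0, 0, 0], [0.6, 0, 0, 0.1, 0, 0, 0], [0.6, 0, 0, 0.11, 0, 0, 0], [0.6, 0, 0, 0.12, 0, 0, 0], [0.6, 0, 0, 0.12, 0, 0, 0]])

```text
clock: 12.65
tool_pos: [0.5803, 0.2438, 0.2094]
orientation: [-180.0, -0.0, 5.3]
force: [0.3, 0.4, -2.8]
opening: 0.0117
```

Emit:
move_arm(commands=[[0.6, 0, 0, 0.02, 0, 0, 0], [0.6, 0, 0, 0.03, 0, 0, 0], [0.6, 0, 0, 0.04, 0, 0, 0], [0.6, 0, 0, 0.05, 0, 0, 0], [0.6, 0, 0, 0.06, 0, 0, 0], [0.6, 0, 0, 0.07, 0, 0, 0], [0.6, 0, 0, 0.07, 0, 0, 0], [0.6, 0, 0, 0.07, 0, 0, 0]])

```text
clock: 13.65
tool_pos: [0.5804, 0.2438, 0.2092]
orientation: [-180.0, -0.0, 5.3]
force: [-2.4, -0.4, 5.9]
opening: 0.012
```

Floor found, with about 9 N on it. Easing back to a light pressure.

Emit:
move_arm(commands=[[0.6, 0, 0, -0.02, 0, 0, 0], [0.6, 0, 0, -0.04, 0, 0, 0], [0.6, 0, 0, -0.04, 0, 0, 0], [0.6, 0, 0, -0.04, 0, 0, 0], [0.6, 0, 0, -0.04, 0, 0, 0], [0.6, 0, 0, -0.04, 0, 0, 0], [0.6, 0, 0, -0.04, 0, 0, 0], [0.6, 0, 0, -0.04, 0, 0, 0]])

```text
clock: 14.65
tool_pos: [0.5804, 0.2438, 0.2093]
orientation: [-180.0, -0.0, 5.3]
force: [-1.5, -1.6, 5.2]
opening: 0.0117
```

Run:
```python
from plant import sensors
o=sensors.get_obs();print(o["tool_pos"],o["orientation"],o["force"],o["moment"])
```

```text
[0.5804321  0.24376484 0.20927714] [-1.79997778e+02 -2.10923111e-02  5.34447189e+00] [-1.54878868 -1.61028269  5.16586532] [-0.35018791  1.01631488 -0.0128392 ]
```

Emit:
move_arm(commands=[[0.6, 0, 0, -0.01, 0, 0, 0], [0.6, 0, 0, -0.02, 0, 0, 0], [0.6, 0, 0, -0.03, 0, 0, 0], [0.6, 0, 0, -0.03, 0, 0, 0], [0.6, 0, 0, -0.03, 0, 0, 0], [0.6, 0, 0, -0.03, 0, 0, 0], [0.6, 0, 0, -0.03, 0, 0, 0], [0.6, 0, 0, -0.03, 0, 0, 0]])

```text
clock: 15.65
tool_pos: [0.5803, 0.2438, 0.2093]
orientation: [-180.0, -0.0, 5.3]
force: [-1.2, -1.5, 2.9]
opening: 0.0118
```

```bash
python3 look.py 9
```

```text
15.65 [0.5803 0.2438 0.2093] [-180.     -0.      5.34] [-1.22 -1.46  2.88] [-0.288  0.32   0.003]
tcp in stand mm 1.3209474258400058 -4.3472018410059095
```

View pics/w9.png

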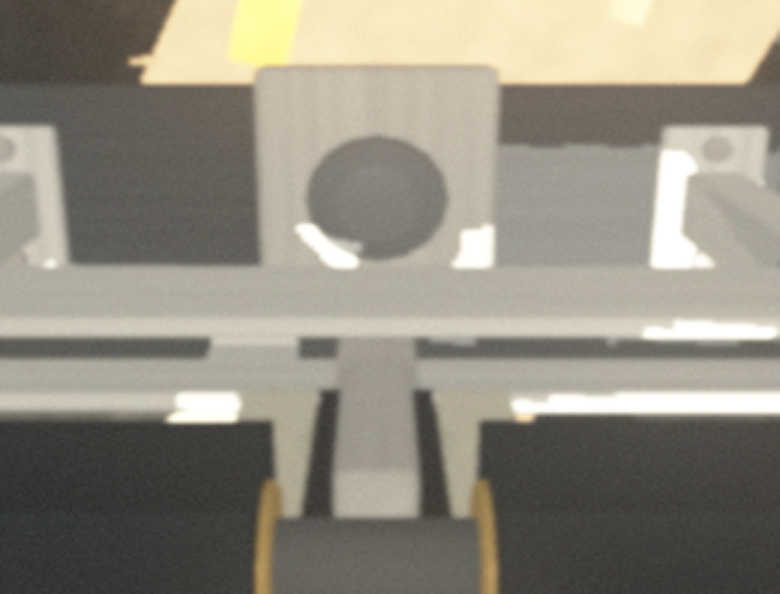

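View pics/d9.png

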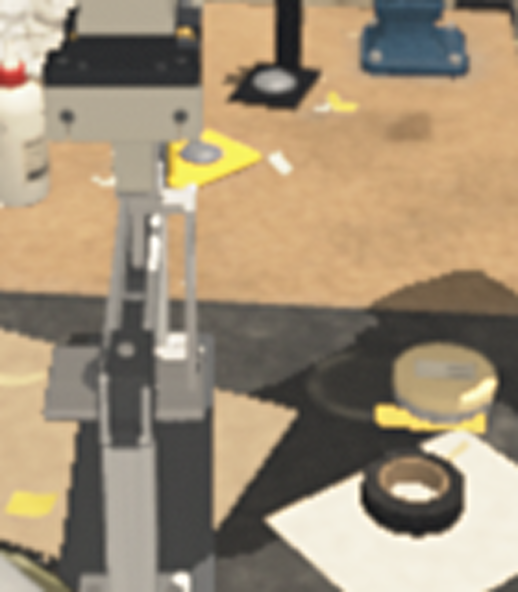

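The blade is resting on the floor with about 6 N. Easing another 0.3 mm and sliding toward the patch (+y).

Emit:
move_arm(commands=[[0.6, 0, 0, -0.03, 0, 0, 0], [0.6, 0, -0.2, -0.03, 0, 0, 0], [0.6, 0, -0.45, -0.03, 0, 0, 0], [0.6, 0, -0.7, -0.03, 0, 0, 0], [0.6, 0, -0.95, -0.03, 0, 0, 0], [0.6, 0, -1.2, -0.03, 0, 0, 0], [0.6, 0, -1.4, -0.03, 0, 0, 0], [0.6, 0, -1.5, -0.03, 0, 0, 0]])

```text
clock: 16.75
tool_pos: [0.5787, 0.259, 0.2094]
orientation: [-180.0, 0.0, 5.3]
force: [-0.3, 0.1, -2.5]
opening: 0.0117
```

Emit:
move_arm(commands=[[0.6, 0, -0.05, 0.01, 0, 0, 0], [0.6, 0, -0.1, 0.02, 0, 0, 0], [0.6, 0, -0.2, 0.03, 0, 0, 0], [0.6, 0, -0.3, 0.03, 0, 0, 0], [0.6, 0, -0.4, 0.03, 0, 0, 0], [0.6, 0, -0.5, 0.03, 0, 0, 0], [0.6, 0, -0.6, 0.03, 0, 0, 0], [0.6, 0, -0.7, 0.03, 0, 0, 0]])

```text
clock: 17.75
tool_pos: [0.5782, 0.2657, 0.2094]
orientation: [-180.0, -0.0, 5.3]
force: [0.1, -1.6, -3.0]
opening: 0.0116
```

```bash
python3 look.py 10
```

```text
17.75 [0.5782 0.2657 0.2094] [-180.     -0.      5.34] [ 0.06 -1.56 -2.98] [-0.217  0.012  0.008]
tcp in stand mm 1.284812438816323 17.705331534745916
```

View pics/w10.png

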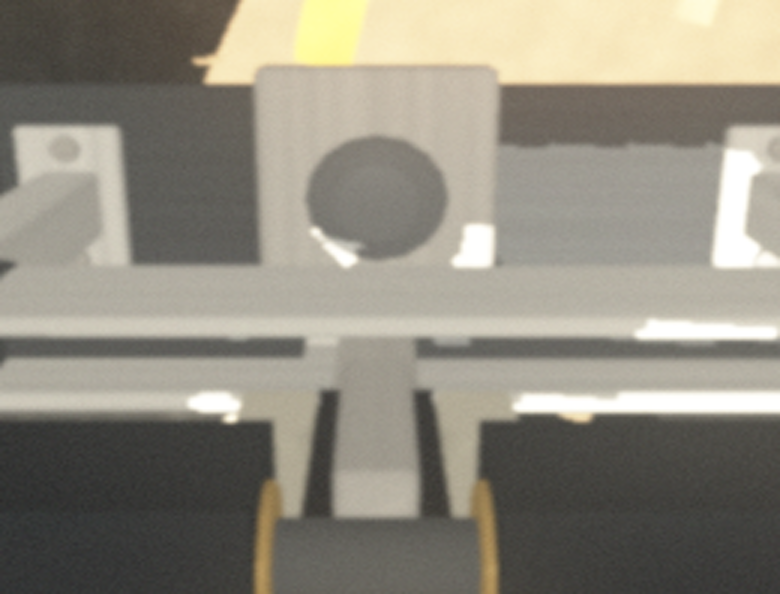

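The patch now lies at 303–391 and the blade at 338–416, so about 7 mm remain. I'll add a little pressure and continue.

Emit:
move_arm(commands=[[0.6, 0, 0, 0.02, 0, 0, 0], [0.6, 0, -0.1, 0.04, 0, 0, 0], [0.6, 0, -0.2, 0.05, 0, 0, 0], [0.6, 0, -0.3, 0.05, 0, 0, 0], [0.6, 0, -0.4, 0.05, 0, 0, 0], [0.6, 0, -0.5, 0.05, 0, 0, 0], [0.6, 0, -0.6, 0.05, 0, 0, 0], [0.6, 0, -0.7, 0.05, 0, 0, 0]])

```text
clock: 18.85
tool_pos: [0.5776, 0.2727, 0.2088]
orientation: [180.0, 0.0, 5.3]
force: [-0.3, 0.3, -2.4]
opening: 0.0117
```

z followed down freely (0.2094 → 0.2088), so the blade appears to be over the notch. Probing lower.

Emit:
move_arm(commands=[[0.6, 0, 0, 0.02, 0, 0, 0], [0.6, 0, 0, 0.05, 0, 0, 0], [0.6, 0, 0, 0.07, 0, 0, 0], [0.6, 0, 0, 0.09, 0, 0, 0], [0.6, 0, 0, 0.1, 0, 0, 0], [0.6, 0, 0, 0.1, 0, 0, 0], [0.6, 0, 0, 0.1, 0, 0, 0], [0.6, 0, 0, 0.1, 0, 0, 0]])

```text
clock: 19.85
tool_pos: [0.5776, 0.2726, 0.2079]
orientation: [180.0, 0.0, 5.3]
force: [-1.5, -0.6, -3.8]
opening: 0.0115
```

```bash
python3 look.py 11
```

```text
19.85 [0.5776 0.2726 0.2079] [180.     0.     5.34] [-1.51 -0.65 -3.79] [-0.086  0.038 -0.005]
tcp in stand mm 1.264182392006824 24.624679085372357
```

View pics/w11.png

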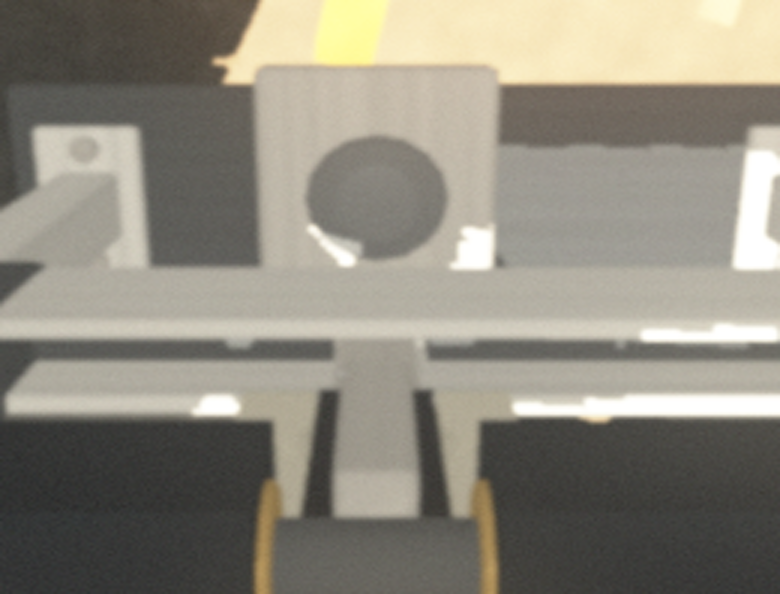

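Force is at free weight (-3.8 N) and z is 1.4 mm below the floor level, so the blade is in the notch mouth. Lowering about 6 mm gently.

Emit:
move_arm(commands=[[0.6, 0, 0, 0.05, 0, 0, 0], [0.6, 0, 0, 0.12, 0, 0, 0], [0.6, 0, 0, 0.19, 0, 0, 0], [0.6, 0, 0, 0.26, 0, 0, 0], [0.6, 0, 0, 0.33, 0, 0, 0], [0.6, 0, 0, 0.4, 0, 0, 0], [0.6, 0, 0, 0.46, 0, 0, 0], [0.6, 0, 0, 0.5, 0, 0, 0]])

```text
clock: 20.95
tool_pos: [0.5776, 0.2726, 0.2028]
orientation: [-180.0, 0.0, 5.3]
force: [0.4, -0.6, -3.2]
opening: 0.0117
```

Emit:
move_arm(commands=[[0.6, 0, 0, 0.06, 0, 0, 0], [0.6, 0, 0, 0.12, 0, 0, 0], [0.6, 0, 0, 0.17, 0, 0, 0], [0.6, 0, 0, 0.21, 0, 0, 0], [0.6, 0, 0, 0.24, 0, 0, 0], [0.6, 0, 0, 0.26, 0, 0, 0], [0.6, 0, 0, 0.28, 0, 0, 0], [0.6, 0, 0, 0.28, 0, 0, 0]])

```text
clock: 21.95
tool_pos: [0.5776, 0.2726, 0.2]
orientation: [-180.0, 0.0, 5.3]
force: [-0.4, -1.1, -1.6]
opening: 0.0118
```

Emit:
move_arm(commands=[[0.6, 0, 0, 0.01, 0, 0, 0], [0.6, 0, 0, 0.02, 0, 0, 0], [0.6, 0, 0, 0.03, 0, 0, 0], [0.6, 0, 0, 0.04, 0, 0, 0], [0.6, 0, 0, 0.05, 0, 0, 0], [0.6, 0, 0, 0.06, 0, 0, 0], [0.6, 0, 0, 0.06, 0, 0, 0], [0.6, 0, 0, 0.06, 0, 0, 0]])

```text
clock: 22.95
tool_pos: [0.5776, 0.2726, 0.1995]
orientation: [180.0, -0.0, 5.3]
force: [-0.1, -0.1, -2.5]
opening: 0.0117
```

Emit:
move_arm(commands=[[0.6, 0, 0, 0.01, 0, 0, 0], [0.6, 0, 0, 0.02, 0, 0, 0], [0.6, 0, 0, 0.03, 0, 0, 0], [0.6, 0, 0, 0.04, 0, 0, 0], [0.6, 0, 0, 0.05, 0, 0, 0], [0.6, 0, 0, 0.05, 0, 0, 0], [0.6, 0, 0, 0.05, 0, 0, 0], [0.6, 0, 0, 0.05, 0, 0, 0]])

```text
clock: 23.95
tool_pos: [0.5777, 0.2726, 0.1993]
orientation: [-180.0, -0.0, 5.3]
force: [-2.0, -0.8, 2.7]
opening: 0.0116
```

```bash
python3 look.py 12
```

```text
23.95 [0.5777 0.2726 0.1993] [-1.80e+02 -2.00e-02  5.35e+00] [-1.96 -0.79  2.66] [-0.356  0.892 -0.006]
tcp in stand mm 1.375898118042625 24.638324644701612
```

View pics/w12.png

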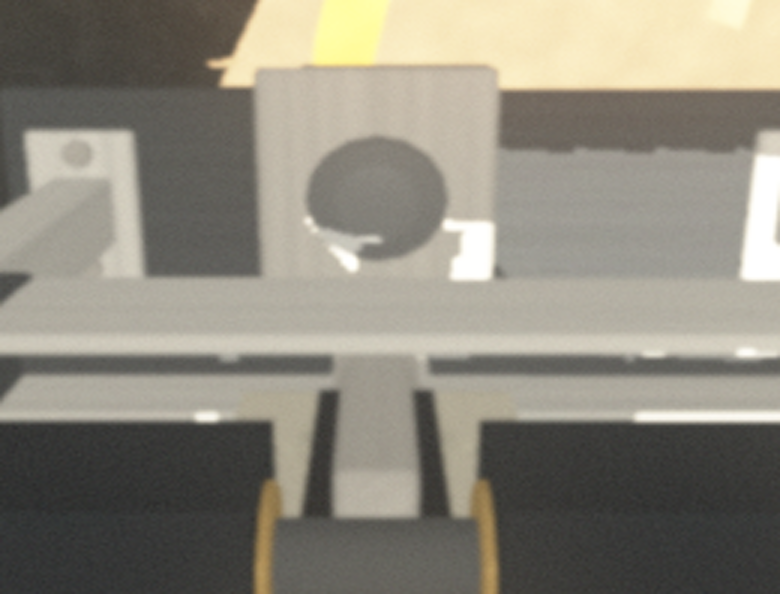

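View pics/d12.png

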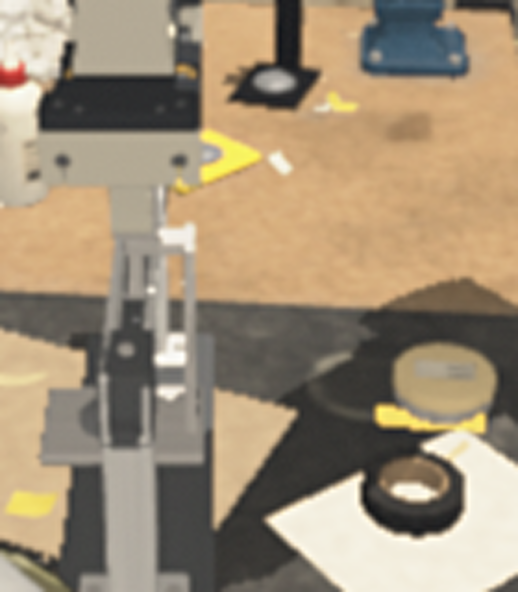

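Firm contact at z = 0.1993, which is 10 mm below the floor level: seated. Easing the pressure, opening, then retreating straight up.

Emit:
move_arm(commands=[[0.6, 0, 0, -0.02, 0, 0, 0], [0.6, 0, 0, -0.04, 0, 0, 0], [0.6, 0, 0, -0.04, 0, 0, 0], [0.6, 0, 0, -0.04, 0, 0, 0], [0.6, 0, 0, -0.04, 0, 0, 0], [0.6, 0, 0, -0.04, 0, 0, 0], [0.6, 0, 0, -0.04, 0, 0, 0], [0.6, 0, 0, -0.04, 0, 0, 0]])

```text
clock: 25.05
tool_pos: [0.5776, 0.2726, 0.1994]
orientation: [-180.0, -0.0, 5.3]
force: [-1.1, -0.8, 2.0]
opening: 0.0117
```

Emit:
move_arm(commands=[[1.4, 0, 0, 0, 0, 0, 0], [1.8, 0, 0, 0, 0, 0, 0], [2.4, 0, 0, 0, 0, 0, 0], [3, 0, 0, 0, 0, 0, 0], [4, 0, 0, 0, 0, 0, 0], [5, 0, 0, 0, 0, 0, 0], [5, 0, 0, 0, 0, 0, 0], [5, 0, 0, 0, 0, 0, 0]])

```text
clock: 26.05
tool_pos: [0.5776, 0.2726, 0.1994]
orientation: [-180.0, 0.0, 5.3]
force: [-0.4, -0.0, -0.8]
opening: 0.0498
```

```bash
python3 look.py 13
```

```text
26.05 [0.5776 0.2726 0.1994] [-180.      0.      5.34] [-0.45 -0.04 -0.8 ] [-0.12   0.035 -0.006]
tcp in stand mm 1.2644207496355404 24.638536074838978
```

View pics/w13.png

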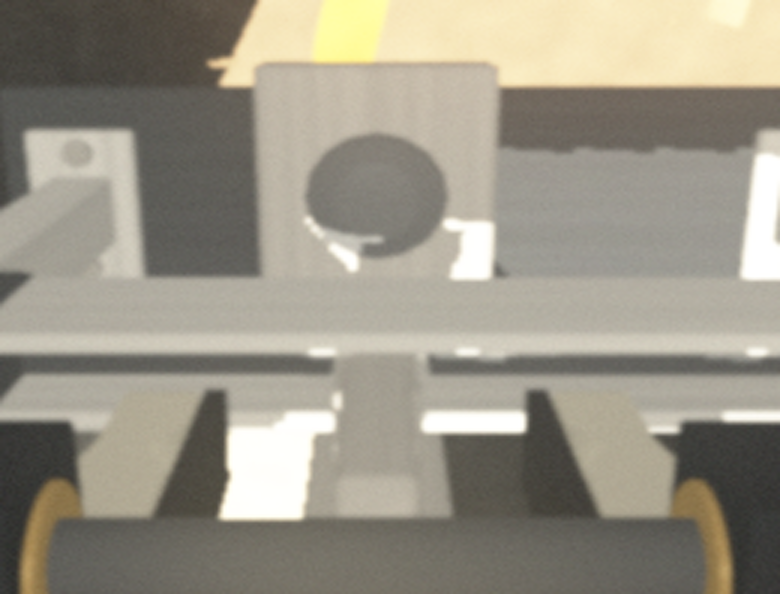

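The carrier stays put, with both fingers about 19 mm clear of the tab. Rising now.

Emit:
move_arm(commands=[[5, 0, 0, -0.5, 0, 0, 0], [5, 0, 0, -1.5, 0, 0, 0], [5, 0, 0, -3, 0, 0, 0], [5, 0, 0, -5, 0, 0, 0], [5, 0, 0, -7, 0, 0, 0], [5, 0, 0, -9, 0, 0, 0], [5, 0, 0, -11, 0, 0, 0], [5, 0, 0, -12, 0, 0, 0]])

```text
clock: 27.15
tool_pos: [0.578, 0.2728, 0.3217]
orientation: [-179.9, -0.1, 5.3]
force: [-0.2, -0.4, -0.7]
opening: 0.05
```

Run:
```python
from plant import sensors,cams
import pickle
from h import *
qw=pickle.load(open("qw.pkl","rb")); c,s=np.cos(qw[2]),np.sin(qw[2])
# expected seated: blade at stand y ~22.2, x~0, z=0.003+0.052
y=.0222; q=[qw[0]-s*y,qw[1]+c*y,qw[2]]
for n,roi,k in(("side",(290,190,350,310),5),("scene",(215,130,300,220),4.6),("wrist",(220,60,420,300),2)):
    S=cams.snapshot(n); overlay(S,CAR,q,.055,roi,k,f"pics/{n}F.png")
print(sensors.get_obs()["tool_pos"])
```

```text
[0.57760227 0.27274238 0.31983425]
```

View pics/sideF.png

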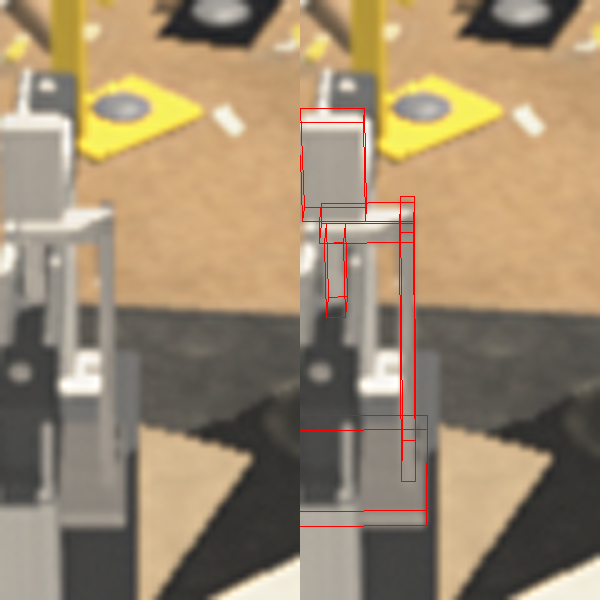

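View pics/sceneF.png

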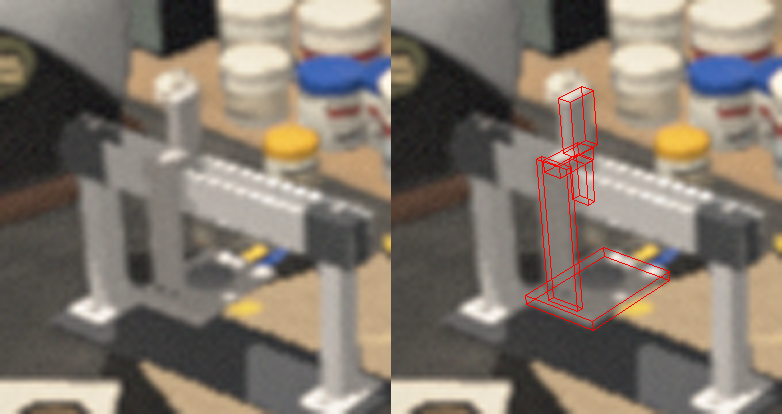

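View pics/wristF.png

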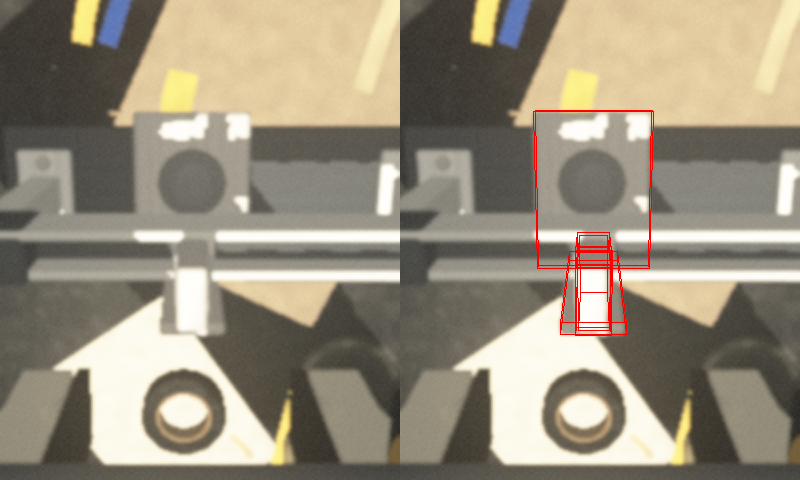

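The released carrier matches the seated wireframe (foot 52 mm above the stand origin, upright) to about 1 px in all three views. The robot is clear. Handing in.

```bash
python3 -c "
from plant import job
print(job.close_job())"
```

```text
the job is handed in; nothing more can be done
None
```

The steel carrier is hanging in the rail's notch and the gripper is clear of it. I gripped it by the tab, lifted the hook over the front lip and lowered the blade into the channel. I slid it about 29 mm along the floor to the notch, let it drop home, released it and rose straight up. The job was handed in at about 27 s of the 70 s, and it reported no verdict.

**Pressure:** The reading peaked at about 9 N when the blade first touched the floor, and I then eased off. During the slide the downward force read about 1 N at the end of each move, below the suggested 3 N; I only see end-of-move readings. Contact in the notch was about 6 N, well under the 35 N limit.

**Seating:** The blade bottomed 10 mm below the sliding floor, which matches the notch depth. After release, the model drawn at the seated height matched the scene, side and wrist pictures to about 1 px. The carrier was upright and square, at about y = +22 mm on the rail.

**Disagreements and gaps:**
- My first rail fit from the far cameras was up to 5 px off, so I replaced it with one from the wrist camera.
- I had guessed the end block length, and it does not match the pictures, but nothing depended on it.
- The tin, tape and glue bottle were not re-measured at the end. The path stayed well clear of them, and those visible in the later pictures showed no sign of having moved.

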